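# Nest two L busbars in the parts tray

## Task

On the battery bench, pack the two L-shaped aluminium busbars (red sleeve and blue sleeve) into the shallow black tray so that they interlock head to tail and both lie flat on its floor, tabs up. Set them down rather than dropping them, let go, and leave the straight yellow-sleeved busbar where it lies.

Things in the scene. Friction and masses are not known exactly. Their poses are not given: they have to be found in the camera images.
- tray_in (a point): Centre of the inner floor of the fixed black tray (grey floor), z up. Inside 174 mm (x) by 102 mm (y), walls 5 mm thick, rim 13 mm above the inner floor, floor 5 mm above the bench. The L's fit, with about 10 mm at each gap, when one has its origin at x -32, y -16 mm and its x axis along the tray's x, the other at x 32, y 16 mm, turned half round. Either L may take either place.
- busbar_red: Loose L-shaped aluminium plate 8 mm thick, 0.14 kg: leg 108 x 36 mm, 36 mm square foot. Upright red tab to grip, near the centre of mass: 34 mm along x, 14 mm along y, top 50 mm above the underside. Origin: underside, below the tab's middle; x along the leg away from the foot, z up. In mm the leg covers x -45..63, y -25..11, the foot x -45..-9, y 11..47. Red and blue are alike.
- busbar_blue: Loose L-shaped aluminium plate 8 mm thick, 0.14 kg: leg 108 x 36 mm, 36 mm square foot. Upright blue tab to grip, near the centre of mass: 34 mm along x, 14 mm along y, top 50 mm above the underside. Origin: underside, below the tab's middle; x along the leg away from the foot, z up. In mm the leg covers x -45..63, y -25..11, the foot x -45..-9, y 11..47. Red and blue are alike.
- bar_straight: Straight aluminium busbar, loose, not wanted: plate 108 x 36 x 8 mm with an upright yellow-sleeved tab at its middle, 34 x 14 mm, top 50 mm above the underside. Origin: on the underside at the middle; x along the bar, z up. Leave it where it lies.
There are look-alikes about, which are no part of the job. What is shaped like the busbar_blue but pink is not meant. Of the things that look like the part that bears tray_in, the larger one is meant.

How it is judged:
At the end, for the whole second after the job is handed in: Both L busbars lie inside the tray, flat on its floor (underside within 4 mm of the floor, tilted less than 3 degrees, tab up), at rest and released (z of busbar_red in the frame of tray_in between -0.004 and 0.004 m and x of busbar_red in the frame of tray_in between -0.087 and 0.087 m and y of busbar_red in the frame of tray_in between -0.051 and 0.051 m and angle between each of busbar_red, busbar_blue's own z axis and vertical below 0.05 rad and linear speed of each of busbar_red, busbar_blue below 0.02 m/s and contact force between each of busbar_red, busbar_blue and the fingers below 0.1 N and z of busbar_blue in the frame of tray_in between -0.004 and 0.004 m and x of busbar_blue in the frame of tray_in between -0.087 and 0.087 m and y of busbar_blue in the frame of tray_in between -0.051 and 0.051 m); the robot touches nothing.
It fails at once if the straight busbar is moved more than 20 mm (distance of bar_straight from where it was at the start of the episode above 0.02 m).
It fails at once if the red L busbar is dropped or thrown: faster than 0.7 m/s while not in the fingers (a fall of about 25 mm) (linear speed of busbar_red above 0.7 m/s and contact force between busbar_red and the fingers below 0.1 N).
It fails at once if the blue L busbar is dropped or thrown: faster than 0.7 m/s while not in the fingers (a fall of about 25 mm) (linear speed of busbar_blue above 0.7 m/s and contact force between busbar_blue and the fingers below 0.1 N).
It also fails if it takes over 64 s, if anything falls off the work surface, if the arm or the gripper's body presses on something with over 40 N, if the wrist force passes 120 N, or if a joint passes its speed limit or range.

## Robot

A 7-joint arm with a two-finger parallel gripper is mounted at the origin on the work surface. World frame = base frame: x ahead of the robot, y to its left, z up, the work surface at z = 0. Lengths are in m, angles in rad, forces in N, time in s.
With the tool pointing down it reaches from about 0.35 to 0.9 m from the base axis. Payload 8.1 kg.
Tool frame: the origin (TCP) lies at the very end of the fingers, on their centre line; the grasp point (between the pads) lies 19 mm behind it (grasp_offset is the distance from the TCP to the grasp point, in m); z points along the fingers, y is the line along which they close (so a half turn about z gives the same grasp; the last joint's range is limited). The gripper opens to 92 mm and grips with 3 to 60 N. Pads are 19 mm wide; open, the fingers measure 130 mm over their backs; the gripper's body (75 mm by 190 mm) begins 47 mm behind the grasp point.
Start: joints at [1.141, 0.434, 0.025, 1.573, -0.012, 1.134, -0.075], TCP at [0.201, -0.592, 0.227] pointing down, gripper open.
Joint ranges: [-2.62, 2.62], [-0.44, 2.09], [-1.27, 1.32], [0.08, 2.57], [-1.32, 4.46], [0.12, 2], [-2.74, 2.74]. Speed limits (rad/s): [2.22, 2.22, 3.01, 3.01, 3.14, 3.14, 3.14].

## Interface

Orientations are given as a rotation vector (axis times angle).
In Python, from cell import observe, get_image, camera_params, sign_off, silhouettes, grasp_offset gives the robot as it stands. The module is installed in compiled form; this text tells all that it offers.
- The arm moves only by the tool jog_arm, never from a script. Its argument "motion" is a list that holds one entry, the list of rows, each a list of 7 numbers: the shift along the tool's x, y, z in m, then the turn, a rotation vector about the tool's x, y, z in rad, then the closure, from -1 (fully open) to 1 (shut), so that 0 is half open. In form: [[[dx, dy, dz, wx, wy, wz, hand], ...]]. A call has 1 to 10 rows; each row is the pose to reach, as a shift and turn from the pose commanded when the call began, along the tool's axes at that moment; what a row does not reach only later rows make up. A row lasts 1/12 s, in which the tool goes at most 41.7 mm and 7.16 degrees, less where a joint would pass 70% of its speed; a pose out of reach is approached as far as the arm can. A call with a gripper value outside its range is refused whole. The fingers move at their own pace and stop on an object; "force" is the grip in N (left out, the last holds). Time passes only in rows, so rows that repeat a pose let the fingers close. It gives the time, the measured TCP pose, the force, the opening and the grip force at its end, in the units of the state.
- observe(): the state, without advancing time (a new reading comes with each control period).
- get_image(name): name is "scene" or "top" or "wrist"; returns the picture (384x512x3 uint8, red, green, blue); there is no depth.
- camera_params(name): a dict with "vertical_fov" (degrees; the focal length in pixels is half the picture's height over the tangent of half this angle, whatever the lens; pixels are square), "cx", "cy" (the principal point, pixels), "dist_coeffs" ([k1, k2, p1, p2, k3] as OpenCV has them; the pictures are not rectified), "T" (4x4, takes a point from camera to world coordinates). Camera axes: x right, y down, z forward; pixel columns grow to the right and rows downward; lengths in m; the calibration is good to about 2 mm. A picture is of the moment at which its call begins: read the wrist's pose just before it. camera_params takes no time and is no camera call; for the wrist camera it gives the pose at the moment of the call.
- sign_off(): hands the job in; it is judged then, once.
Trained networks look in the newest picture that a camera, given by its name, has taken for a name from the list of things; names that differ only in an ending like _2 or _b are one class to them, and where a whole thing is asked for, a point or a joint stands for the part that bears it (a point fixed in the world has none). Each returns a list of dicts, best first, with "p" (0 to 1); they miss things now and then, are a little off and sometimes report something else, mostly with a low value. They report only what shows in the picture. A call takes as long as a camera call. They do not tell look-alikes from the thing itself.
- silhouettes(query, camera): "mask" (384x512 bool, what is visible of it) and "pixel" ([column, row] in pixels, amid what is visible of it).
The state is a dict: "clock": time; "joints": joint angles; "dq": joint speeds; "joint_efforts": joint torques, N m; "position": TCP position; "ee_rot": TCP orientation; "force": force on the tool from outside, world axes, zero at the start; "ft_torque": the same for the moment, N m; "width": opening from 0.0 (shut) to 1.0 (fully open); "gripper_force": force on a finger pad.
Only numpy, scipy, OpenCV 4.12 (cv2) and the standard library are available. Lean on these libraries where they do the work, as an engineer would, in place of code of your own. Each camera call takes 0.05 s, during which the arm holds its last target. There are 200 camera calls.

## Working session

There is one attempt and no reset: what is moved stays moved. The work goes in short steps, Python scripts to look and compute and a tool call to move; the robot and the scene stay as the last step left them, time stands still between calls to the robot, and variables do not carry over. Pictures are saved under pics/ and viewed, at most 10 in all, crops included, and the job is handed in when it is done.

Besides the shell and the picture viewer there is one more tool, called after "Emit:" as name(argument=value, ...), one argument or row to a line, values as JSON. jog_arm: Moves the arm, as the interface text tells. Its arguments: {"type":"object","properties":{"motion":{"type":"array"},"force":{"type":"number"}},"required":["motion"]}

```bash
mkdir -p pics; python3 - <<'E'
from cell import *
import cv2,numpy as np
s=observe();print(s)
print(grasp_offset)
ims=[]
for c in ["top","scene"]:
    im=get_image(c);p=camera_params(c);print(c,{k:(np.round(v,4).tolist() if k=="T" else v) for k,v in p.items()})
    cv2.imwrite(f"pics/{c}0.png",im[:,:,::-1])
    for q in ["busbar_red","busbar_blue","bar_straight","tray_in"]:
        for d in silhouettes(q,c): print(c,q,round(d["p"],2),d["pixel"],d["mask"].sum(),np.round(im[d["mask"]].mean(0)))
E
```

```text
{'clock': 0.0, 'joints': array([ 1.14138552,  0.43521067,  0.02498536,  1.57409698, -0.01159958,
        1.13400174, -0.07509032]), 'dq': array([ 0.0007536 , -0.00027132,  0.00128965, -0.00149872, -0.00083658,
       -0.00041066,  0.00025305]), 'joint_efforts': array([ 4.36120654e-04, -6.67852592e+01,  9.85125862e-01, -3.14465690e+01,
       -6.06584083e-02,  4.28557734e-02,  1.66671293e-04]), 'position': array([ 0.20041397, -0.59145419,  0.22595282]), 'ee_rot': array([-3.09826211e+00, -5.10714200e-01,  6.28837155e-04]), 'force': array([ 0.30420954,  0.24889666, -0.69104581]), 'ft_torque': array([-0.01303365, -0.05361354,  0.05713775]), 'gripper_force': 0.0, 'width': 1.0007272737224167}
0.0188
top {'vertical_fov': 53.40141537835581, 'cx': 256.53353504131366, 'cy': 198.89174692300242, 'dist_coeffs': array([-0.09015416,  0.        ,  0.        ,  0.        ,  0.        ]), 'T': [[-0.0146, -0.99, 0.1405, 0.3381], [-0.9999, 0.0133, -0.0102, 0.0085], [0.0082, -0.1407, -0.99, 1.0832], [0.0, 0.0, 0.0, 1.0]]}
top busbar_red 0.68 [364.8, 194.6] 613 [185. 168. 161.]
top busbar_blue 0.79 [139.6
[... 255 characters left out ...]
ray_in 0.21 [364.5, 197.2] 644 [185. 167. 159.]
scene {'vertical_fov': 45.33003787420157, 'cx': 263.5791699200027, 'cy': 193.60093732444864, 'dist_coeffs': array([0.00480249, 0.        , 0.        , 0.        , 0.        ]), 'T': [[-0.5317, 0.7041, -0.4706, 1.0253], [0.8468, 0.4527, -0.2793, 0.3274], [0.0164, -0.547, -0.837, 1.0576], [0.0, 0.0, 0.0, 1.0]]}
scene busbar_red 0.86 [160.0, 161.5] 523 [182. 151. 143.]
scene busbar_blue 0.96 [397.9, 230.6] 792 [200. 116. 138.]
scene busbar_blue 0.75 [370.2, 272.5] 960 [163. 169. 173.]
scene bar_straight 0.74 [274.0, 307.2] 690 [194. 188. 148.]
scene tray_in 0.66 [252.5, 215.2] 2680 [91. 87. 87.]
scene tray_in 0.63 [220.7, 121.9] 1105 [87. 82. 82.]
```

View pics/top0.png

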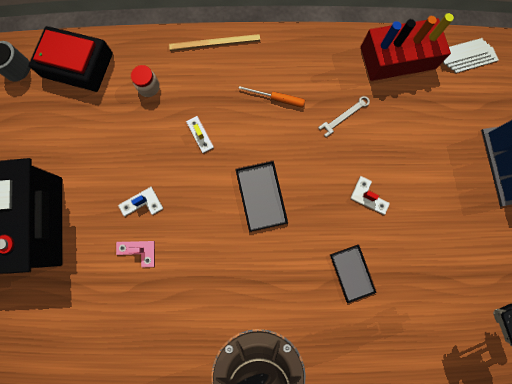

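View pics/scene0.png

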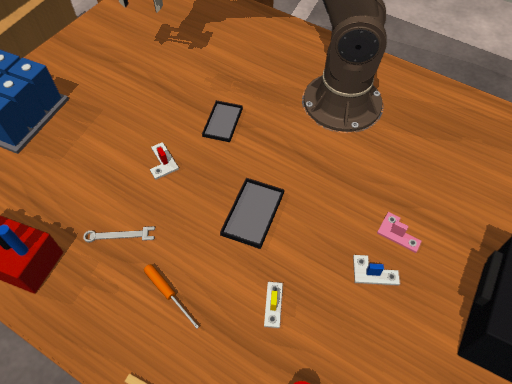

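The top view shows the large tray at (262,196), red L at (370,195), blue L at (142,202), pink L at (137,252), straight bar at (200,134) and small tray at (353,273). I'll fit box models to the masks in both views, leaving height free.

```bash
cat > h.py <<'E'
import numpy as np,cv2
from scipy.optimize import minimize
from scipy.spatial.transform import Rotation as R
from cell import *
S=4
def proj(P,p):
    T=np.asarray(p["T"]);f=192/np.tan(np.radians(p["vertical_fov"]/2))
    K=np.array([[f,0,p["cx"]],[0,f,p["cy"]],[0,0,1.]])
    Q=(np.asarray(P,float)-T[:3,3])@T[:3,:3]
    return cv2.projectPoints(Q,np.zeros(3),np.zeros(3),K,np.asarray(p["dist_coeffs"],float))[0].reshape(-1,2)
def box(*a): # x0 x1 y0 y1 z0 z1 mm
    return np.array([[x,y,z] for x in a[:2] for y in a[2:4] for z in a[4:]])/1000.
L=[box(-45,63,-25,11,0,8),box(-45,-9,11,47,0,8),box(-17,17,-7,7,8,50)]
BAR=[box(-54,54,-18,18,0,8),box(-17,17,-7,7,8,50)]
TRAY=[box(-92,92,-56,56,-5,13)]
def place(m,q): # x y z yaw
    c,s=np.cos(q[3]),np.sin(q[3]);Rz=np.array([[c,-s,0],[s,c,0],[0,0,1]])
    return [b@Rz.T+np.array(q[:3]) for b in m]
def render(m,q,p):
    im=np.zeros((384*S,512*S),np.uint8)
    for b in place(m,q):
        h=cv2.convexHull((proj(b,p)*S+S/2-.5).astype(np.float32))
        cv2.fillConvexPoly(im,np.round(h).astype(np.int32),1)
    return im
def fit(m,views,q0,free_z=True):
    V=[(cv2.resize(k.astype(np.uint8),None,fx=S,fy=S,interpolation=cv2.INTER_NEAREST),p) for k,p in views]
    def cost(v):
        q=[v[0],v[1],v[2] if free_z else q0[2],v[3]];c=0
        for k,p in V:
            r=render(m,q,p);c+=1-(r&k).sum()/max(1,(r|k).sum())
        return c/len(V)
    best=None
    for y in np.arange(8)*np.pi/4 if q0[3] is None else [q0[3]]:
        v0=np.array([*q0[:3],y])
        sx=np.vstack([v0]+[v0+d for d in np.diag([.015,.015,.01,.3])])
        r=minimize(cost,v0,method="Nelder-Mead",options=dict(initial_simplex=sx,maxiter=120,xatol=1e-4,fatol=1e-4))
        if best is None or r.fun<best.fun:best=r
    return best.x,best.fun
def ray(px,p,z):
    T=np.asarray(p["T"]);f=192/np.tan(np.radians(p["vertical_fov"]/2))
    K=np.array([[f,0,p["cx"]],[0,f,p["cy"]],[0,0,1.]])
    u=cv2.undistortPoints(np.array([[px]],float),K,np.asarray(p["dist_coeffs"],float)).ravel()
    d=T[:3,:3]@[u[0],u[1],1];return T[:3,3]+d*(z-T[2,3])/d[2]
E
python3 - <<'E'
from h import *
import pickle
P={c:camera_params(c) for c in ["top","scene"]}
for c in P:get_image(c)
D={(q,c):silhouettes(q,c) for q in ["busbar_red","busbar_blue","bar_straight","tray_in"] for c in P}
pickle.dump((D,P),open("d0.pkl","wb"))
pick={"busbar_red":(L,(370,195),(162,161)),"busbar_blue":(L,(142,202),(373,271)),"bar_straight":(BAR,(200,134),(274,306)),"tray_in":(TRAY,(262,196),(252,213))}
for q,(m,a,b) in pick.items():
    vs=[]
    for c,px in (("top",a),("scene",b)):
        d=min(D[q,c],key=lambda d:np.hypot(*(np.array(d["pixel"])-px)));vs.append((d["mask"],P[c]))
    g=ray(a,P["top"],.01);x,f=fit(m,vs,[g[0],g[1],.0,None])
    print(q,np.round(x,4),"loss",round(f,3))
E
```

```text
busbar_red [ 4.9330e-01 -3.2420e-01  1.6000e-03  4.2491e+00] loss 0.082
busbar_blue [0.489  0.3264 0.0035 2.0715] loss 0.055Traceback (most recent call last):
  File "<stdin>", line 11, in <module>
ValueError: min() iterable argument is empty
```

```bash
cat >> h.py <<'E'
def delta(pos,yaw):
    """tool-down target; yaw = world angle of tool x (mod pi). Prints shift & turn in tool axes from now"""
    s=observe();R0=R.from_rotvec(s["ee_rot"]);x=R0.as_matrix()[:,0];now=np.arctan2(x[1],x[0])
    for k in (0,1,-1):
        y=now+(yaw-now+np.pi/2)%np.pi-np.pi/2+k*np.pi
        Rt=R.from_matrix(np.array([[np.cos(y),np.sin(y),0],[np.sin(y),-np.cos(y),0],[0,0,-1]]))
        print("shift",np.round(R0.inv().apply(np.array(pos)-s["position"]),4),"turn",np.round((R0.inv()*Rt).as_rotvec(),4),"joint7",round(s["joints"][6],2),"joints1,7")
    print("clock",s["clock"],"pos",np.round(s["position"],4),"yaw",round(now,4),"w",round(s["width"],3))
E
python3 - <<'E'
from h import *
import pickle
D,P=pickle.load(open("d0.pkl","rb"))
print({k:[np.round(d["pixel"]).tolist() for d in v] for k,v in D.items()})
vs=[]
for c,px in (("top",(262,196)),("scene",(252,213))):
    d=min(D["tray_in",c],key=lambda d:np.hypot(*(np.array(d["pixel"])-px)));vs.append((d["mask"],P[c]))
g=ray((262,196),P["top"],.01);print(fit(TRAY,vs,[g[0],g[1],.005,None]))
W=camera_params("wrist");s=observe();R0=R.from_rotvec(s["ee_rot"])
print("cam in tool",np.round(R0.inv().apply(W["T"][:3,3]-s["position"]),3),np.round(R0.inv().as_matrix()@W["T"][:3,:3],2),W["vertical_fov"])
delta([.493,-.324,.20],4.249)
E
```

```text
{('busbar_red', 'top'): [[366.0, 197.0]], ('busbar_red', 'scene'): [[161.0, 161.0]], ('busbar_blue', 'top'): [[144.0, 204.0], [258.0, 195.0], [140.0, 246.0]], ('busbar_blue', 'scene'): [[371.0, 274.0]], ('bar_straight', 'top'): [[201.0, 137.0]], ('bar_straight', 'scene'): [], ('tray_in', 'top'): [[353.0, 276.0], [260.0, 196.0]], ('tray_in', 'scene'): [[220.0, 120.0], [254.0, 215.0], [162.0, 165.0]]}
(array([ 0.50049198, -0.01508915,  0.01198294,  0.20918207]), np.float64(0.029850472496003977))
cam in tool [ 0.071 -0.    -0.157] [[-0.   -0.96 -0.27]
 [ 1.   -0.   -0.  ]
 [ 0.   -0.27  0.96]] 61.90535227020089
shift [ 0.3629 -0.1599  0.0267] turn [ 1.000e-04  0.000e+00 -7.807e-01] joint7 -0.08 joints1,7
shift [ 0.3629 -0.1599  0.0267] turn [ 1.0000e-04 -1.0000e-04  2.3609e+00] joint7 -0.08 joints1,7
shift [ 0.3629 -0.1599  0.0267] turn [ 1.0000e-04 -1.0000e-04  2.3609e+00] joint7 -0.08 joints1,7
clock 1.0 pos [ 0.2006 -0.592   0.2268] yaw 0.3267 w 1.0
```

Emit:
jog_arm(
  motion=[
    [[0.04,-0.018,0.003,0,0,-0.08,-0.2],[0.08,-0.035,0.006,0,0,-0.18,-0.2],[0.12,-0.053,0.01,0,0,-0.28,-0.2],[0.155,-0.07,0.013,0,0,-0.38,-0.2],[0.195,-0.088,0.016,0,0,-0.48,-0.2],[0.235,-0.105,0.02,0,0,-0.58,-0.2],[0.275,-0.123,0.023,0,0,-0.67,-0.2],[0.315,-0.14,0.026,0,0,-0.75,-0.2],[0.35,-0.155,0.026,0,0,-0.78,-0.2],[0.363,-0.16,0.026,0,0,-0.78,-0.2]],
  ],
  force=30,
)

```text
clock: 1.83
position: [0.4968, -0.319, 0.2008]
ee_rot: [-2.666, -1.66, -0.004]
force: [-0.0, -0.2, 0.4]
width: 0.602
gripper_force: 0.0
```

```bash
cat > look.py <<'E'
from h import *
import sys
# look.py query model x y z yaw : wrist fit
q=sys.argv[1];q0=[float(v) for v in sys.argv[2:6]];name=sys.argv[6]
W=camera_params("wrist");im=get_image("wrist");D=silhouettes(q,"wrist")
m=TRAY if q=="tray_in" else L
px=proj([q0[:3]],W)[0]
for d in D: print(round(d["p"],2),d["pixel"],d["mask"].sum())
d=min(D,key=lambda d:np.hypot(*(np.array(d["pixel"])-px)))
x,f=fit(m,[(d["mask"],W)],q0,False);print("wrist fit",np.round(x,4),round(f,3))
o=im[:,:,::-1].copy()
for b in place(m,x):
    h=cv2.convexHull(proj(b,W).astype(np.float32));cv2.polylines(o,[np.round(h).astype(int)],True,(0,255,0),1)
cv2.imwrite(f"pics/{name}.png",o)
s=observe();print(s["joints"].round(2))
h=.022 if m is L else .1
delta([x[0],x[1],q0[2]+h],x[3])
E
python3 look.py busbar_red .4933 -.3242 0 4.249 red1
```

```text
0.79 [259.1, 163.7] 4054
wrist fit [ 0.4917 -0.3236  0.0071  4.2541] 0.019
[ 0.67  0.42 -0.26  1.68  0.12  1.06 -0.08]
shift [-0.0071 -0.0031  0.1788] turn [ 0.001  -0.003   0.0021] joint7 -0.08 joints1,7
shift [-0.0071 -0.0031  0.1788] turn [ 4.8000e-03  1.6000e-03 -3.1395e+00] joint7 -0.08 joints1,7
shift [-0.0071 -0.0031  0.1788] turn [ 4.8000e-03  1.6000e-03 -3.1395e+00] joint7 -0.08 joints1,7
clock 1.9333 pos [ 0.4972 -0.3189  0.2008] yaw 1.1146 w 0.601
```

View pics/red1.png

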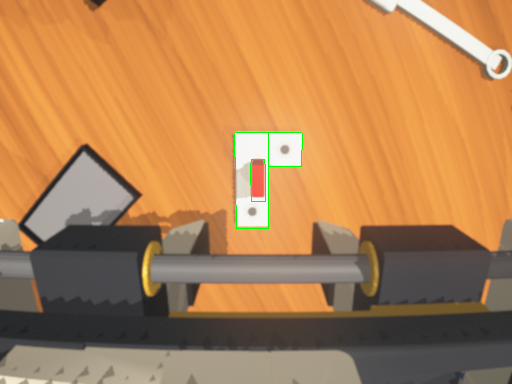

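The wrist view shows the red L at about (258,178), and the overlay matches its outline and tab. The position agrees with the two-view fit to 2 mm (z ≈ 0), so I'll descend and grip.

Emit:
jog_arm(
  motion=[
    [[-0.007,-0.003,0.035,0,0,0.002,-0.2],[-0.007,-0.003,0.075,0,0,0.002,-0.2],[-0.007,-0.003,0.115,0,0,0.002,-0.2],[-0.007,-0.003,0.15,0,0,0.002,-0.2],[-0.007,-0.003,0.17,0,0,0.002,-0.2],[-0.007,-0.003,0.179,0,0,0.002,-0.2],[-0.007,-0.003,0.179,0,0,0.002,-0.2],[-0.007,-0.003,0.179,0,0,0.002,1],[-0.007,-0.003,0.179,0,0,0.002,1],[-0.007,-0.003,0.179,0,0,0.002,1]],
  ],
  force=30,
)

```text
clock: 2.77
position: [0.4884, -0.3297, 0.0236]
ee_rot: [2.672, 1.646, 0.002]
force: [-0.7, 0.1, -0.7]
width: 0.431
gripper_force: 0.0
```

Emit:
jog_arm(
  motion=[
    [[0,0,0,0,0,0,1],[0,0,0,0,0,0,1],[0,0,0,0,0,0,1]],
  ],
  force=30,
)

```text
clock: 3.02
position: [0.4875, -0.329, 0.0224]
ee_rot: [2.674, 1.648, 0.001]
force: [-0.3, 0.0, 0.2]
width: 0.214
gripper_force: 0.0
```

Measured against the target, the previous call ended short of its command, which leaves 6.7 mm along the tool x axis. The tab isn't clamped yet, so I'll correct this before closing.

Emit:
jog_arm(
  motion=[
    [[0.0065,0.0015,0,0,0,0,0.4],[0.0065,0.0015,0,0,0,0,0.4],[0.0065,0.0015,0,0,0,0,0.4],[0.0065,0.0015,0,0,0,0,1],[0.0065,0.0015,0,0,0,0,1],[0.0065,0.0015,0,0,0,0,1],[0.0065,0.0015,0,0,0,0,1],[0.0065,0.0015,0,0,0,0,1],[0.0065,0.0015,0,0,0,0,1]],
  ],
  force=30,
)

```text
clock: 3.77
position: [0.4914, -0.3238, 0.0217]
ee_rot: [2.674, 1.648, -0.0]
force: [0.4, -0.7, -1.0]
width: 0.151
gripper_force: 30.0
```

```bash
python3 - <<'E'
from h import *
s=observe();print(s["width"],s["gripper_force"])
t=np.array([.5005,-.0151]);a=.2092;Rz=np.array([[np.cos(a),-np.sin(a)],[np.sin(a),np.cos(a)]])
p=t+Rz@[.032,.016];print(p, t+Rz@[-.032,-.016]);delta([*p,.15],a)
E
```

```text
0.15107638104753626 29.995962381362915
[0.52847948 0.00719683] [ 0.47252052 -0.03739683]
shift [ 0.3123 -0.1157 -0.1283] turn [0.000e+00 1.000e-04 8.954e-01] joint7 -0.15 joints1,7
shift [ 0.3123 -0.1157 -0.1283] turn [-1.0000e-04  0.0000e+00 -2.2462e+00] joint7 -0.15 joints1,7
shift [ 0.3123 -0.1157 -0.1283] turn [-1.0000e-04  0.0000e+00 -2.2462e+00] joint7 -0.15 joints1,7
clock 3.7667 pos [ 0.4914 -0.3238  0.0217] yaw 1.1046 w 0.151
```

Emit:
jog_arm(
  motion=[
    [[0,0,-0.015,0,0,0,1],[0,0,-0.05,0,0,0,1],[0.015,-0.008,-0.08,0,0,0,1],[0.04,-0.022,-0.11,0,0,0,1],[0.07,-0.038,-0.13,0,0,0,1],[0.1,-0.054,-0.15,0,0,0,1],[0.13,-0.07,-0.17,0,0,0,1],[0.16,-0.086,-0.19,0,0,0,1],[0.18,-0.098,-0.205,0,0,0,1],[0.197,-0.106,-0.21,0,0,0,1]],
  ],
  force=30,
)

```text
clock: 4.6
position: [0.4857, -0.0974, 0.2343]
ee_rot: [2.671, 1.651, 0.004]
force: [0.2, -0.2, -1.2]
width: 0.153
gripper_force: 30.0
```

Emit:
jog_arm(
  motion=[
    [[0,0,0,0,0,0,1],[0,0,0,0,0,0,1]],
  ],
)

```text
clock: 4.77
position: [0.4854, -0.0991, 0.2321]
ee_rot: [2.672, 1.651, 0.001]
force: [-0.1, -1.4, -1.3]
width: 0.15
gripper_force: 30.0
```

```bash
python3 look.py tray_in .5005 -.0151 .005 .2092 tray1
```

```text
0.57 [241.6, 87.4] 16199
wrist fit [ 0.4989 -0.0156  0.0099  0.2025] 0.036
[ 0.38  0.25 -0.34  1.85  0.1   1.06 -0.47]
shift [ 0.0827 -0.0259  0.1262] turn [-2.000e-04  1.100e-03  9.013e-01] joint7 -0.47 joints1,7
shift [ 0.0827 -0.0259  0.1262] turn [-1.3000e-03 -3.0000e-04 -2.2403e+00] joint7 -0.47 joints1,7
shift [ 0.0827 -0.0259  0.1262] turn [-1.3000e-03 -3.0000e-04 -2.2403e+00] joint7 -0.47 joints1,7
clock 4.8667 pos [ 0.4849 -0.101   0.2312] yaw 1.1038 w 0.15
```

View pics/tray1.png

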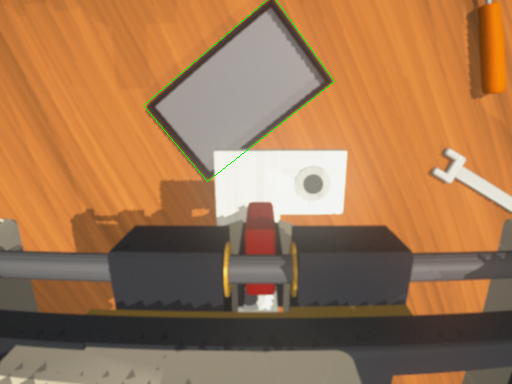

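The tray corners show at (272,2), (330,81), (208,180) and (148,106), and the overlay matches them. The tray centre is (0.499,-0.0155) with yaw 0.205, consistent with the first views. The red L is held square.

Emit:
jog_arm(
  motion=[
    [[0.012,-0.001,0.01,0,0,0.09,1],[0.025,-0.002,0.025,0,0,0.19,1],[0.04,-0.004,0.04,0,0,0.29,1],[0.055,-0.005,0.055,0,0,0.39,1],[0.07,-0.007,0.07,0,0,0.5,1],[0.085,-0.008,0.085,0,0,0.61,1],[0.1,-0.01,0.1,0,0,0.72,1],[0.11,-0.011,0.115,0,0,0.82,1],[0.115,-0.011,0.125,0,0,0.88,1],[0.115,-0.011,0.13,0,0,0.899,1]],
  ],
)

```text
clock: 5.7
position: [0.5267, 0.0076, 0.0996]
ee_rot: [-3.125, -0.318, 0.004]
force: [-0.3, 0.1, -0.3]
width: 0.15
gripper_force: 30.0
```

Emit:
jog_arm(
  motion=[
    [[0,0,0,0,0,0,1],[0,0,0,0,0,0,1],[0,0,0,0,0,0,1],[0,0,0,0,0,0,1]],
  ],
)

```text
clock: 6.03
position: [0.5276, 0.0067, 0.1024]
ee_rot: [3.125, 0.322, 0.002]
force: [0.4, -0.8, -0.2]
width: 0.148
gripper_force: 30.0
```

```bash
python3 - <<'E'
from h import *
delta([.5270,.0067,.0267],.205);print(observe()["joints"].round(2))
E
```

```text
shift [-0.0006 -0.0001  0.0757] turn [ 0.0004 -0.001   0.0004] joint7 -1.58 joints1,7
shift [-0.0006 -0.0001  0.0757] turn [ 1.6000e-03  7.0000e-04 -3.1412e+00] joint7 -1.58 joints1,7
shift [-0.0006 -0.0001  0.0757] turn [ 1.6000e-03  7.0000e-04 -3.1412e+00] joint7 -1.58 joints1,7
clock 6.0333 pos [0.5276 0.0067 0.1024] yaw 0.2054 w 0.148
[ 0.02  0.43 -0.18  1.94  0.11  0.78 -1.58]
```

Emit:
jog_arm(
  motion=[
    [[0,0,0.015,0,0,0,1],[0,0,0.032,0,0,0,1],[0,0,0.046,0,0,0,1],[0,0,0.056,0,0,0,1],[0,0,0.063,0,0,0,1],[0,0,0.068,0,0,0,1],[0,0,0.071,0,0,0,1],[0,0,0.073,0,0,0,1],[0,0,0.074,0,0,0,1],[0,0,0.074,0,0,0,1]],
  ],
)

```text
clock: 6.87
position: [0.5274, 0.0077, 0.0279]
ee_rot: [3.125, 0.323, 0.001]
force: [-0.2, 0.1, -1.4]
width: 0.15
gripper_force: 30.0
```

Emit:
jog_arm(
  motion=[
    [[0,0,0.001,0,0,0,1],[0,0,0.001,0,0,0,1],[0,0,0.001,0,0,0,1]],
  ],
)

```text
clock: 7.12
position: [0.5273, 0.0076, 0.0269]
ee_rot: [3.125, 0.323, 0.001]
force: [0.2, 0.6, -0.6]
width: 0.152
gripper_force: 30.0
```

Emit:
jog_arm(
  motion=[
    [[0,0,0.001,0,0,0,1],[0,0,0.001,0,0,0,1],[0,0,0.001,0,0,0,1]],
  ],
)

```text
clock: 7.37
position: [0.5274, 0.0076, 0.0266]
ee_rot: [3.125, 0.323, 0.001]
force: [-4.1, -0.5, 9.6]
width: 0.15
gripper_force: 30.0
```

Emit:
jog_arm(
  motion=[
    [[0,0,0.001,0,0,0,1],[0,0,0.001,0,0,0,1],[0,0,0.001,0,0,0,1]],
  ],
)

```text
clock: 7.62
position: [0.5274, 0.0076, 0.0266]
ee_rot: [3.125, 0.322, 0.002]
force: [-6.5, -0.9, 24.8]
width: 0.148
gripper_force: 30.0
```

On the floor, at the expected height. Releasing and rising.

Emit:
jog_arm(
  motion=[
    [[0,0,-0.001,0,0,0,1],[0,0,-0.001,0,0,0,0.0],[0,0,-0.001,0,0,0,0.0],[0,0,-0.001,0,0,0,0.0],[0,0,-0.001,0,0,0,0.0],[0,0,-0.02,0,0,0,0.0],[0,0,-0.06,0,0,0,0.0],[0,0,-0.1,0,0,0,0.0],[0,0,-0.14,0,0,0,0.0],[0,0,-0.175,0,0,0,0.0]],
  ],
)

```text
clock: 8.45
position: [0.5272, 0.0077, 0.2022]
ee_rot: [-3.125, -0.323, -0.001]
force: [1.3, -0.4, -0.9]
width: 0.5
gripper_force: 0.0
```

```bash
python3 - <<'E'
from h import *
print(observe()["width"]);delta([.487,.326,.2],2.0715)
E
```

```text
0.49956423596425975
shift [ 0.0257 -0.3198  0.0022] turn [-6.0000e-04 -7.0000e-04  1.2759e+00] joint7 -1.55 joints1,7
shift [ 0.0257 -0.3198  0.0022] turn [ 8.0000e-04 -6.0000e-04 -1.8657e+00] joint7 -1.55 joints1,7
shift [ 0.0257 -0.3198  0.0022] turn [ 8.0000e-04 -6.0000e-04 -1.8657e+00] joint7 -1.55 joints1,7
clock 8.45 pos [0.5272 0.0077 0.2022] yaw 0.2058 w 0.5
```

Emit:
jog_arm(
  motion=[
    [[0.002,-0.025,0,0,0,-0.12,-0.2],[0.005,-0.06,0,0,0,-0.24,-0.2],[0.008,-0.095,0,0,0,-0.36,-0.2],[0.01,-0.13,0,0,0,-0.48,-0.2],[0.013,-0.165,0,0,0,-0.6,-0.2],[0.016,-0.2,0,0,0,-0.72,-0.2],[0.019,-0.235,0,0,0,-0.84,-0.2],[0.022,-0.27,0,0,0,-0.96,-0.2],[0.024,-0.3,0,0,0,-1.08,-0.2],[0.026,-0.32,0,0,0,-1.2,-0.2]],
  ],
)

```text
clock: 9.28
position: [0.4858, 0.3298, 0.1997]
ee_rot: [-2.387, -2.04, -0.001]
force: [-0.0, -0.1, 1.3]
width: 0.602
gripper_force: 0.0
```

Emit:
jog_arm(
  motion=[
    [[0,0,0,0,0,-0.12,-0.2],[0,0,0,0,0,-0.24,-0.2],[0,0,0,0,0,-0.36,-0.2],[0,0,0,0,0,-0.48,-0.2],[0,0,0,0,0,-0.6,-0.2],[0,0,0,0,0,-0.666,-0.2],[0,0,0,0,0,-0.666,-0.2],[0,0,0,0,0,-0.666,-0.2],[0,0,0,0,0,-0.666,-0.2]],
  ],
)

```text
clock: 10.03
position: [0.4873, 0.3261, 0.1996]
ee_rot: [-1.605, -2.7, 0.0]
force: [-0.7, 1.1, -1.1]
width: 0.603
gripper_force: 0.0
```

```bash
python3 look.py busbar_blue .489 .3264 0 2.0715 blue1
```

```text
0.72 [261.0, 173.2] 4154
0.6 [153.5, 99.3] 4913
wrist fit [0.4871 0.3279 0.0062 2.0778] 0.031
[-0.21  0.49 -0.68  1.66  0.34  1.11 -0.48]
shift [0.0016 0.0007 0.1777] turn [-0.      0.0001 -0.0078] joint7 -0.48 joints1,7
shift [0.0016 0.0007 0.1777] turn [2.0000e-04 1.0000e-04 3.1338e+00] joint7 -0.48 joints1,7
shift [0.0016 0.0007 0.1777] turn [2.0000e-04 1.0000e-04 3.1338e+00] joint7 -0.48 joints1,7
clock 10.1333 pos [0.4873 0.3262 0.1997] yaw 2.0701 w 0.601
```

View pics/blue1.png

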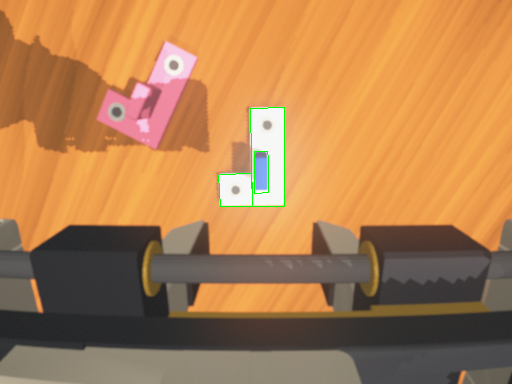

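The blue L is at (262,165) and the overlay matches it. The pink look-alike is clear of it at (150,95). Descending to grip.

Emit:
jog_arm(
  motion=[
    [[0.002,0.001,0.035,0,0,-0.008,-0.2],[0.002,0.001,0.075,0,0,-0.008,-0.2],[0.002,0.001,0.115,0,0,-0.008,-0.2],[0.002,0.001,0.15,0,0,-0.008,-0.2],[0.002,0.001,0.17,0,0,-0.008,-0.2],[0.002,0.001,0.178,0,0,-0.008,-0.2],[0.002,0.001,0.178,0,0,-0.008,-0.2],[0.002,0.001,0.178,0,0,-0.008,1],[0.002,0.001,0.178,0,0,-0.008,1],[0.002,0.001,0.178,0,0,-0.008,1]],
  ],
  force=30,
)

```text
clock: 10.97
position: [0.4882, 0.3293, 0.0235]
ee_rot: [1.591, 2.708, 0.004]
force: [-0.0, 1.2, -0.2]
width: 0.435
gripper_force: 0.0
```

Emit:
jog_arm(
  motion=[
    [[0,0,0,0,0,0,1],[0,0,0,0,0,0,1],[0,0,0,0,0,0,1],[0,0,0,0,0,0,1],[0,0,0,0,0,0,1],[0,0,0,0,0,0,1]],
  ],
)

```text
clock: 11.47
position: [0.4874, 0.3284, 0.022]
ee_rot: [1.591, 2.709, 0.0]
force: [-0.5, -1.3, 5.2]
width: 0.148
gripper_force: 30.0
```

```bash
python3 - <<'E'
from h import *
delta([.471,-.0377,.2],.205)
E
```

```text
shift [-0.3118 -0.1926 -0.1779] turn [ 1.000e-04  4.000e-04 -1.267e+00] joint7 -0.63 joints1,7
shift [-0.3118 -0.1926 -0.1779] turn [ 4.0000e-04 -1.0000e-04  1.8746e+00] joint7 -0.63 joints1,7
shift [-0.3118 -0.1926 -0.1779] turn [ 4.0000e-04 -1.0000e-04  1.8746e+00] joint7 -0.63 joints1,7
clock 11.4667 pos [0.4874 0.3284 0.022 ] yaw 2.0796 w 0.148
```

Emit:
jog_arm(
  motion=[
    [[0,0,-0.015,0,0,0,1],[0,0,-0.045,0,0,0,1],[0,0,-0.08,0,0,0,1],[0,0,-0.11,0,0,0,1],[0,0,-0.14,0,0,0,1],[0,0,-0.165,0,0,0,1],[0,0,-0.178,0,0,0,1],[0,0,-0.178,0,0,0,1],[0,0,-0.178,0,0,0,1]],
  ],
)

```text
clock: 12.22
position: [0.4873, 0.3283, 0.1995]
ee_rot: [1.591, 2.709, 0.001]
force: [0.5, -1.0, -1.9]
width: 0.149
gripper_force: 30.0
```

```bash
python3 - <<'E'
from h import *
vs=[]
ims=[]
for c in("top","scene"):
    p=camera_params(c);im=get_image(c);D=silhouettes("busbar_red",c)
    px=proj([[.527,.0067,.015]],p)[0];D=[d for d in D if np.hypot(*(np.array(d["pixel"])-px))<20]
    print(c,[(round(d["p"],2),d["pixel"],d["mask"].sum()) for d in D])
    o=im[:,:,::-1].copy()
    x,y=px.astype(int);ims.append(cv2.resize(o[y-60:y+60,x-70:x+50],(400,400),interpolation=cv2.INTER_CUBIC))
    if D: vs.append((D[0]["mask"],p))
cv2.imwrite("pics/mid.png",np.hstack(ims))
if vs: print(fit(L,vs,[.527,.0067,.005,.205+np.pi],False))
E
```

```text
top [(0.66, [248.8, 182.9], np.int64(604))]
scene [(0.86, [253.8, 225.6], np.int64(740))]
(array([0.52859973, 0.0069482 , 0.00704639, 3.3401445 ]), np.float64(0.09234749604964937))
```

View pics/mid.png

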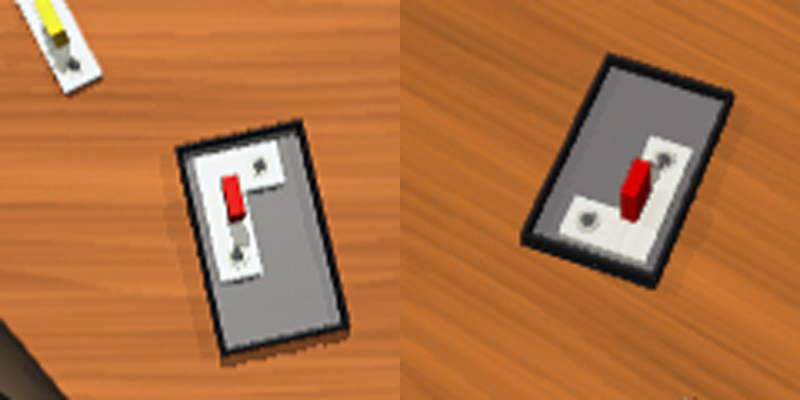

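The red L lies flat in its corner of the tray in both views, with its tab at about (233,198) in the left crop. Carrying the blue one over.

Emit:
jog_arm(
  motion=[
    [[-0.01,-0.006,0,0,0,0.08,1],[-0.035,-0.022,0,0,0,0.19,1],[-0.065,-0.04,0,0,0,0.31,1],[-0.1,-0.06,0,0,0,0.43,1],[-0.13,-0.08,0,0,0,0.55,1],[-0.165,-0.1,0,0,0,0.67,1],[-0.195,-0.12,0,0,0,0.79,1],[-0.225,-0.14,0,0,0,0.91,1],[-0.255,-0.157,0,0,0,1.03,1],[-0.28,-0.173,0,0,0,1.15,1]],
  ],
)

```text
clock: 13.25
position: [0.4717, -0.0031, 0.1989]
ee_rot: [-2.813, -1.398, 0.002]
force: [0.5, -0.4, -1.4]
width: 0.152
gripper_force: 30.0
```

```bash
python3 - <<'E'
from h import *
delta([.471,-.037,.105],.205)
E
```

```text
shift [-0.0273  0.02    0.0939] turn [-3.000e-04  1.500e-03  7.173e-01] joint7 -0.88 joints1,7
shift [-0.0273  0.02    0.0939] turn [-1.9000e-03 -3.0000e-04 -2.4242e+00] joint7 -0.88 joints1,7
shift [-0.0273  0.02    0.0939] turn [-1.9000e-03 -3.0000e-04 -2.4242e+00] joint7 -0.88 joints1,7
clock 13.25 pos [ 0.4717 -0.0031  0.1989] yaw 0.9223 w 0.152
```

Emit:
jog_arm(
  motion=[
    [[-0.005,0.004,0.005,0,0,0.11,1],[-0.01,0.008,0.015,0,0,0.22,1],[-0.015,0.012,0.03,0,0,0.33,1],[-0.02,0.016,0.045,0,0,0.44,1],[-0.025,0.019,0.06,0,0,0.55,1],[-0.027,0.02,0.075,0,0,0.64,1],[-0.027,0.02,0.085,0,0,0.7,1],[-0.027,0.02,0.09,0,0,0.717,1],[-0.027,0.02,0.094,0,0,0.717,1],[-0.027,0.02,0.094,0,0,0.717,1]],
  ],
)

```text
clock: 14.08
position: [0.4719, -0.0338, 0.1049]
ee_rot: [-3.123, -0.337, 0.002]
force: [1.2, 1.0, -1.7]
width: 0.15
gripper_force: 30.0
```

Emit:
jog_arm(
  motion=[
    [[0,0,0,0,0,0,1],[0,0,0,0,0,0,1],[0,0,0,0,0,0,1],[0,0,0,0,0,0,1]],
  ],
)

```text
clock: 14.42
position: [0.4728, -0.034, 0.1062]
ee_rot: [3.124, 0.334, 0.001]
force: [0.2, 0.2, -1.3]
width: 0.147
gripper_force: 30.0
```

```bash
python3 - <<'E'
from h import *
delta([.4712,-.037,.0268],.205)
cv2.imwrite("pics/pre.png",get_image("wrist")[:,:,::-1])
E
```

```text
shift [-0.0022  0.0026  0.0794] turn [ 0.0002 -0.0009  0.0081] joint7 -1.52 joints1,7
shift [-0.0022  0.0026  0.0794] turn [ 1.4000e-03  4.0000e-04 -3.1335e+00] joint7 -1.52 joints1,7
shift [-0.0022  0.0026  0.0794] turn [ 1.4000e-03  4.0000e-04 -3.1335e+00] joint7 -1.52 joints1,7
clock 14.4167 pos [ 0.4728 -0.034   0.1062] yaw 0.2131 w 0.147
```

View pics/pre.png

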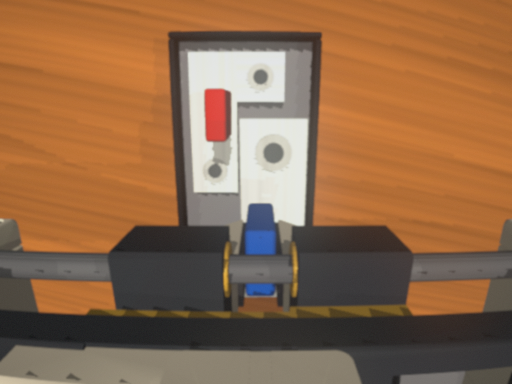

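The view shows the blue leg around (273,170), aligned with the free strip beside the red L (tab at (217,115)). Lowering with the small correction.

Emit:
jog_arm(
  motion=[
    [[-0.001,0.001,0.008,0,0,0.008,1],[-0.002,0.0025,0.018,0,0,0.008,1],[-0.002,0.0025,0.03,0,0,0.008,1],[-0.002,0.0025,0.042,0,0,0.008,1],[-0.002,0.0025,0.053,0,0,0.008,1],[-0.002,0.0025,0.062,0,0,0.008,1],[-0.002,0.0025,0.069,0,0,0.008,1],[-0.002,0.0025,0.074,0,0,0.008,1],[-0.002,0.0025,0.077,0,0,0.008,1],[-0.002,0.0025,0.078,0,0,0.008,1]],
  ],
)

```text
clock: 15.3
position: [0.4709, -0.0368, 0.0274]
ee_rot: [-3.125, -0.321, 0.001]
force: [0.7, 0.1, -1.1]
width: 0.149
gripper_force: 30.0
```

Emit:
jog_arm(
  motion=[
    [[0,0,0,0,0,0,1],[0,0,0.001,0,0,0,1],[0,0,0.001,0,0,0,1],[0,0,0.001,0,0,0,1]],
  ],
)

```text
clock: 15.63
position: [0.4712, -0.0369, 0.027]
ee_rot: [3.125, 0.321, 0.001]
force: [-0.1, 0.1, -2.3]
width: 0.15
gripper_force: 30.0
```

Emit:
jog_arm(
  motion=[
    [[0,0,0.001,0,0,0,1],[0,0,0.001,0,0,0,1],[0,0,0.001,0,0,0,1]],
  ],
)

```text
clock: 15.88
position: [0.4713, -0.0369, 0.0269]
ee_rot: [3.125, 0.321, 0.002]
force: [-4.1, -0.6, 16.6]
width: 0.151
gripper_force: 30.0
```

Emit:
jog_arm(
  motion=[
    [[0,0,0.001,0,0,0,1],[0,0,0.001,0,0,0,1],[0,0,0.001,0,0,0,1]],
  ],
)

```text
clock: 16.13
position: [0.4714, -0.0369, 0.0268]
ee_rot: [3.124, 0.321, 0.002]
force: [-9.3, -0.5, 32.9]
width: 0.148
gripper_force: 30.0
```

Emit:
jog_arm(
  motion=[
    [[0,0,-0.0015,0,0,0,1],[0,0,-0.0015,0,0,0,0.0],[0,0,-0.0015,0,0,0,0.0],[0,0,-0.0015,0,0,0,0.0],[0,0,-0.0015,0,0,0,0.0],[0,0,-0.02,0,0,0,0.0],[0,0,-0.06,0,0,0,0.0],[0,0,-0.1,0,0,0,0.0],[0,0,-0.14,0,0,0,0.0],[0,0,-0.175,0,0,0,0.0]],
  ],
)

```text
clock: 16.97
position: [0.4709, -0.0367, 0.2021]
ee_rot: [-3.125, -0.321, -0.001]
force: [1.5, -0.3, -0.3]
width: 0.502
gripper_force: 0.0
```

Emit:
jog_arm(
  motion=[
    [[-0.02,0.02,-0.02,0,0,0,0],[-0.04,0.06,-0.04,0,0,0,0],[-0.04,0.1,-0.06,0,0,0,0],[-0.04,0.14,-0.06,0,0,0,0],[-0.04,0.18,-0.06,0,0,0,0],[-0.04,0.21,-0.06,0,0,0,0],[-0.04,0.21,-0.06,0,0,0,0],[-0.04,0.21,-0.06,0,0,0,0]],
  ],
)

```text
clock: 17.63
position: [0.474, -0.2529, 0.259]
ee_rot: [-3.126, -0.315, 0.002]
force: [0.5, 0.6, 0.5]
width: 0.499
gripper_force: 0.0
```

```bash
python3 - <<'E'
from h import *
s=observe();print(s["clock"],s["width"],s["force"].round(1),s["joints"].round(2))
ims=[];V={"busbar_red":[],"busbar_blue":[]};G={"busbar_red":[.5274,.0076,.005,.205+np.pi],"busbar_blue":[.4714,-.0369,.005,.205]}
for c in("top","scene"):
    p=camera_params(c);o=get_image(c)[:,:,::-1].copy()
    for q in V:
        px=proj([np.add(G[q][:3],[0,0,.01])],p)[0]
        D=[d for d in silhouettes(q,c) if np.hypot(*(np.array(d["pixel"])-px))<12]
        if D:V[q].append((D[0]["mask"],p))
    x,y=proj([[.5,-.0155,.01]],p)[0].astype(int);ims.append(cv2.resize(o[y-50:y+50,x-50:x+50],(400,400),interpolation=cv2.INTER_CUBIC))
for q in V:
    if V[q]:
        x,f=fit(L,V[q],G[q]);print(q,len(V[q]),x.round(4),round(f,3))
cv2.imwrite("pics/end.png",np.hstack(ims))
E
```

```text
17.6333 0.4993025231269872 [0.5 0.6 0.5] [ 0.46  0.27 -0.09  1.73  0.03  1.14 -1.01]
busbar_red 2 [0.5284 0.0075 0.0081 3.3444] 0.083
busbar_blue 2 [ 0.4726 -0.037   0.0085  0.208 ] 0.058
```

View pics/end.png

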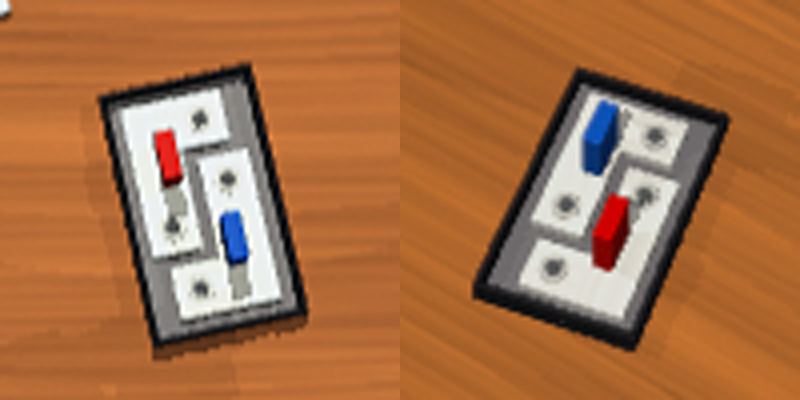

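Both views show the red and blue L's interlocked head to tail, with clear gaps all round, flat and tabs up, and the arm away from them.

```bash
python3 -c "from cell import *;print(sign_off())"
```

```text
the job is handed in; nothing more can be done
None
```

Handed in at about 18 s: in the last pictures the red and blue L busbars lie interlocked and flat in the larger tray, tabs up and released; I never went near the straight busbar, and no verdict came back.

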